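# Fit the countersink and tighten the drill's ratchet chuck by three clicks

### The arm

A 6-joint arm with a two-finger parallel gripper is mounted at the origin on the work surface. World frame = base frame: x ahead of the robot, y to its left, z up, the work surface at z = 0. Lengths are in m, angles in rad, forces in N, time in s.
With the tool pointing down it reaches from about 0.425 to 0.95 m from the base axis. Payload 3.5 kg.
Tool frame: the origin (TCP) lies on the centre line of the jaws, within the pads' length; the fingertips stand tip_extent ahead of it and the grasp point (between the pads) lies 2 mm behind it (tip_extent is the distance from the TCP to the fingertips, in m); z points along the fingers, y is the direction in which the jaws open and shut (so a half turn about z gives the same grasp; the last joint's range is limited). The gripper opens to 85 mm and grips with 20 to 120 N. Pads are 22 mm wide; open, the fingers measure 114 mm over their backs; the gripper's body (76 mm by 85 mm) begins 54 mm behind the grasp point. The pads swing forward as they close: fully open they stand 13 mm farther back than shut.
Start: joints at [1.189, 0.286, 1.577, -0, 1.279, -0.15], TCP at [0.155, 0.657, 0.248] pointing down, gripper open.
Joint ranges: [-2.77, 2.77], [-0.9, 2.22], [0.21, 2.48], [-1.53, 4.67], [0.24, 2.81], [-2.84, 2.84]. Speed limits (rad/s): [2.79, 2.79, 3.14, 3.14, 3.14, 3.14].

### API

Orientations are given as a unit quaternion [x, y, z, w].
In Python, from plant import * gives the robot as it stands.
- The arm moves only by the shell command python3 -m crank 'ROWS' [FORCE]. ROWS is JSON, a list of rows, each a list of 7 numbers: the gripper's target within -1 to 1 (shut at 1, half-way at 0, fully open at -1), then the shift along the tool's x, y, z in cm, then the turn, a rotation vector about the tool's x, y, z in degrees. In form: [[fingers, tx, ty, tz, wx, wy, wz], ...]. A call has 1 to 5 rows; each row shifts and turns the commanded pose from where the row before left it, along the tool's axes as they then stand; what a row does not reach is not made up. A row lasts 1/10 s, in which the tool goes at most 50 mm and 8.59 degrees, less where a joint would pass 70% of its speed; a pose out of reach is approached as far as the arm can. A call is refused whole if a number of a shift passes 5 or a number of a turn 8.59, either way. A call with a gripper value outside its range is refused whole. The fingers move at their own pace and stop on an object; FORCE is the grip in N (left out, the last holds). Time passes only in rows, so rows that do not move let the fingers close. It gives the time, the measured TCP pose, the force and the opening at its end, in the units of the state.
- get_state(): the state, without advancing time (a new reading comes with each control period).
- read_camera(name): name is "side" or "top" or "wrist"; returns a dict with "color" (384x512x3 uint8, red, green, blue), "vfov" (degrees; the focal length in pixels is half the picture's height over the tangent of half this angle, whatever the lens; pixels are square), "cx", "cy" (the principal point, pixels), "cam_to_world" (4x4, takes a point from camera to world coordinates). Camera axes: x right, y up, looking along -z (the intrinsics and any distortion apply to the point x, -y, -z); pixel columns grow to the right and rows downward; lengths in m; the calibration is good to about 2 mm. A picture is of the moment at which its call begins. There is no depth.
- sign_off(): hands the job in, once; it reports no verdict.
Trained networks look in the newest picture that a camera, given by its name, has taken for a name from the list of things; names that differ only in an ending like _2 or _b are one class to them, and where a whole thing is asked for, a point or a joint stands for the part that bears it (a point fixed in the world has none). Each returns a list of dicts, best first, with "p" (0 to 1); they miss things now and then, are a little off and sometimes report something else, mostly with a low value. They report only what shows in the picture. A call takes as long as a camera call.
- trace(thing, camera): "pixels" (384x512 bool, what is visible of it) and "location" ([column, row] in pixels, amid what is visible of it).
- place_of(thing, camera): "location" ([column, row] in pixels: a listed point, or the origin of a listed thing).
The state is a dict: "time": time; "qpos": joint angles; "dq": joint speeds; "joint_efforts": joint torques, N m; "eef_pos": TCP position; "tcp_rot": TCP orientation; "contact_force": force on the tool from outside, world axes, zero at the start; "wrist_torque": the same for the moment, N m; "opening": opening from 0.0 (shut) to 1.0 (fully open).
Only numpy, scipy, OpenCV 4.12 (cv2) and the standard library are available. Lean on these libraries where they do the work, as an engineer would, in place of code of your own. Each camera call takes 0.05 s, during which the arm holds its last target.

### The job

Take the countersink with the brass collar out of the bit block and slide its shank gently down into the chuck of the cordless drill that stands nose up in its cradle, all the way to the bottom, and let go of it. Then turn the chuck's outer sleeve clockwise (seen from above): it closes the jaws on the shank, and once they bite its ratchet begins to click; give it three clicks and no more, let go of the chuck, and leave the other bits, the plane and the tape measure where they are.

Things in the scene. Friction and masses are not known exactly. Their poses are not given: they have to be found in the camera images.
- countersink_mid (a point): Half-way up the loose countersink bit, on its axis, 28.5 mm above the end of its shank. It stands upright (z up): steel shank 10 mm in diameter, 38 mm long, lower end chamfered; brass collar 16 mm in diameter from 38 to 51 mm above the shank end, to be grasped; dark cone to the tip at 57 mm. About 60 g.
- chuck_mouth (a point): Centre of the chuck's mouth on its vertical axis, level with the tops of the three jaws, 197.5 mm above the bench; x points along the drill's handle. The bore between the jaws is 29.5 mm deep to its floor; the jaws start 0.8 to 2.9 mm clear of the shank all round. Seated, the bit sticks out 27.5 mm.
- drill: Cordless drill fixed nose up in a plywood cradle, 110 mm wide. Origin on the bench under the chuck's axis, z up, x along the handle and battery, which reach 195 mm out and 130 mm up. Below the chuck the drill is up to 64 mm across, its 53 mm clutch collar ending 47 mm below the mouth.
- sleeve_grip (a point): On the chuck's axis, at the height to grip the black ribbed outer sleeve (17.5 mm below the mouth), a cylinder 44 mm in diameter from 5.5 to 40.5 mm below the mouth. Turned clockwise seen from above it first carries the nose ring round and closes the jaws, 3 mm per radian against about 0.1 N m, until they bite the shank after 0.3 to 1.1 rad; then it clicks. Turned back it opens them.
- nose_ring (a point): Centre of the top of the steel nose ring (39 mm across, above the sleeve, 1.5 mm below the mouth) that drives the jaws; z up, x to the white mark on it. It turns with the sleeve until the jaws bite, then stands still while the sleeve slips on over the ratchet.
- sleeve_mark (a point): White mark on the sleeve's top rim, 22 mm from the axis; at the start in line with the ring's mark. Each click (16 a turn) leaves it 22.5 degrees further clockwise of the ring's mark. In each click the torque on the sleeve climbs to about 0.25 N m, then turns negative (-0.1 N m) as the sleeve pulls on into the next notch, where it comes to rest when let go of.
- block: Fixed dark wooden bit block, 60 x 170 x 30 mm; its origin is the centre of its underside, z up, y along its length. Three bits stand upright in a row along y, 55 mm apart (at y = -55, 0 and 55 mm), in holes 16 mm deep; which bit stands in which hole varies.
- twist_bit: Another bit in the block, not to be touched: a grey drill bit, 12 mm in diameter, 83 mm long; origin at the end of its shank.
- forstner_bit: Another bit in the block, not to be touched: a steel bit with a wide 25 mm head, 73 mm long; origin at the end of its shank.
- block_plane: Loose block plane, 160 x 48 mm, 56 mm high; origin at the centre of its underside. Leave it alone.
- tape_measure: Loose tape measure, 65 x 40 x 62 mm; origin at the centre of its underside. Leave it alone.

How it is judged:
By the outcome, as a careful person would: the job done as asked, in the order asked, and still so for the second after the job is handed in, with the robot touching nothing.
It also fails if it takes over 61 s, if anything falls off the work surface, if the arm or the gripper's body presses on something with over 40 N, if the wrist force passes 120 N, or if a joint passes its speed limit or range.

## Working session

There is one attempt and no reset: what is moved stays moved. The work goes in short steps, Python scripts to look and compute and a shell command to move; the robot and the scene stay as the last step left them, time stands still between calls to the robot, and variables do not carry over. Pictures are saved under pics/ and viewed, and the job is handed in when it is done.

```bash
ls; mkdir -p pics; python3 - <<'E'
from plant import *
import cv2,json
s=get_state();print(s)
for n in ["side","top","wrist"]:
    r=read_camera(n);cv2.imwrite(f"pics/{n}0.png",r["color"][:,:,::-1])
    print(n,{k:v for k,v in r.items() if k!="color"})
    for t in ["countersink_mid","chuck_mouth","drill","sleeve_grip","nose_ring","sleeve_mark","block","twist_bit","forstner_bit","block_plane","tape_measure"]:
        print(t,[(x["p"],x["location"]) for x in place_of(t,n)[:3]])
print(get_state()["time"])
E
```

```text
pics
{'time': 0.0, 'qpos': array([ 1.18897768e+00,  2.87210735e-01,  1.57818348e+00, -1.13577070e-05,
        1.27860707e+00, -1.50017271e-01]), 'dq': array([ 0.00015927, -0.00110582, -0.0007417 ,  0.00023754, -0.00082468,
       -0.00106139]), 'joint_efforts': array([-1.28696178e-03, -4.05986059e+01, -2.92620885e+01, -1.66715167e-04,
        5.91122414e-03,  5.22913552e-07]), 'eef_pos': array([0.1548192 , 0.65636649, 0.24691357]), 'tcp_rot': array([ 1.15639667e-01,  9.93290500e-01, -1.16341747e-03, -3.11243900e-04]), 'contact_force': array([-0.17959978, -0.01528785,  0.30499558]), 'wrist_torque': array([ 0.00981068, -0.01982026,  0.03356167]), 'opening': 1.001166599890774}
side {'vfov': 55.356127316966685, 'cx': 254.89075436245113, 'cy': 192.31028239128491, 'cam_to_world': array([[-0.9783152 ,  0.11833667, -0.16998767,  0.29956019],
       [-0.20711165, -0.56698456,  0.79726612,  0.64573571],
       [-0.00203456,  0.81518399,  0.57919852,  0.64695023],
       [ 0.        ,  0.        ,  0.        ,  1.        ]])}
countersink_mid [(0.7, [184.5, 347.4])]
chuck_mouth [(0.93, [217.8, 1
[... 996 characters left out ...]
270.5, 148.6])]
block [(0.79, [172.6, 174.6])]
twist_bit [(0.5, [170.0, 178.6])]
forstner_bit [(0.44, [189.2, 171.7])]
block_plane [(0.84, [385.4, 197.1])]
tape_measure [(0.88, [369.2, 253.3])]
wrist {'vfov': 70.35968337167948, 'cx': 254.72318294480615, 'cy': 194.02124430897632, 'cam_to_world': array([[ 0.2296247 , -0.92147354, -0.31330338,  0.07446216],
       [ 0.97327843,  0.21781926,  0.07269019,  0.67672128],
       [ 0.00126143, -0.32162288,  0.94686701,  0.37443901],
       [ 0.        ,  0.        ,  0.        ,  1.        ]])}
countersink_mid []
chuck_mouth []
drill []
sleeve_grip []
nose_ring []
sleeve_mark []
block []
twist_bit []
forstner_bit []
block_plane []
tape_measure []
1.8
```

View pics/side0.png

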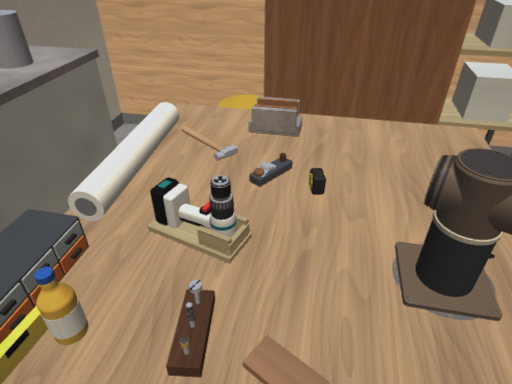

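View pics/top0.png

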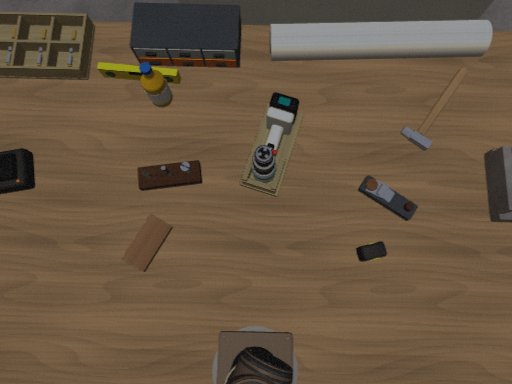

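View pics/wrist0.png

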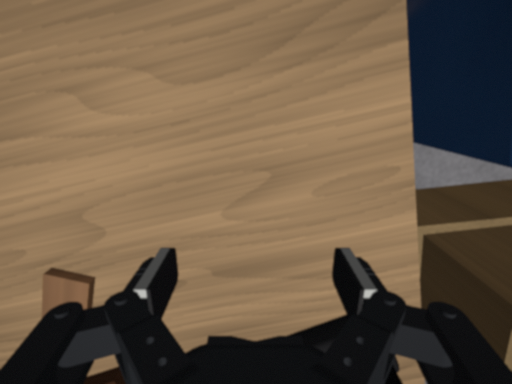

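Side view: block at (193,332) with three bits; the brass-collared countersink is nearest the camera at (185,345), twist in the middle, forstner far. The drill's chuck is at (220,180). Top view: block (172,175), countersink is the leftmost, chuck (263,152). Now to triangulate.

```bash
cat > h.py <<'E'
import numpy as np, cv2
from plant import *
def ray(r,p):
    H,W=r["color"].shape[:2]
    f=H/2/np.tan(np.radians(r["vfov"])/2)
    T=np.array(r["cam_to_world"])
    d=T[:3,:3]@np.array([(p[0]-r["cx"])/f,-(p[1]-r["cy"])/f,-1.])
    return T[:3,3],d/np.linalg.norm(d)
def atz(r,p,z):
    o,d=ray(r,p);return o+d*(z-o[2])/d[2]
def proj(r,X):
    H=r["color"].shape[0];f=H/2/np.tan(np.radians(r["vfov"])/2)
    T=np.array(r["cam_to_world"]);c=T[:3,:3].T@(np.asarray(X)-T[:3,3])
    return np.array([r["cx"]+f*c[0]/-c[2],r["cy"]-f*c[1]/-c[2]])
def tri(rs,ps):
    A=np.zeros((3,3));b=np.zeros(3)
    for r,p in zip(rs,ps):
        o,d=ray(r,p);M=np.eye(3)-np.outer(d,d);A+=M;b+=M@o
    return np.linalg.solve(A,b)
E
python3 - <<'E'
from h import *
np.set_printoptions(precision=4,suppress=True)
S=read_camera("side");T=read_camera("top")
d={"cs":([184.5,347.4],[146.1,174.5],.0425),"chuck":([217.8,177.8],[261.5,152.8],.1975),"ring":([219.7,180.4],[262,152.1],.196),"mark":([214.5,176.1],[270.5,148.6],.192),"block":([193.3,331.9],[172.6,174.6],0.015),"plane":([270.1,173.3],[385.4,197.1],0),"tape":([315.3,187.2],[369.2,253.3],0),"forst":([196.1,302.7],[189.2,171.7],.014),"twist":([192.8,328.3],[170,178.6],.014)}
for k,(a,b,z) in d.items(): print(k,tri([S,T],[a,b]),"side@z",atz(S,a,z),"top@z",atz(T,b,z))
for n,r in(("side",S),("top",T)):
    for k in ["block","drill"]:
        m=trace(k,n)[:1]
        if m: cv2.imwrite(f"pics/m_{n}_{k}.png",m[0]["pixels"].astype('uint8')*255); print(n,k,m[0]["p"],m[0]["location"])
a=S["color"][260:384,140:240];b=S["color"][150:280,130:270];c=T["color"][130:220,120:310]
cv2.imwrite("pics/ca.png",cv2.resize(a[:,:,::-1],None,fx=4.5,fy=4.5,interpolation=cv2.INTER_CUBIC))
cv2.imwrite("pics/cb.png",cv2.resize(b[:,:,::-1],None,fx=4.5,fy=4.5,interpolation=cv2.INTER_CUBIC))
cv2.imwrite("pics/cc.png",cv2.resize(c[:,:,::-1],None,fx=4.2,fy=4.2,interpolation=cv2.INTER_CUBIC))
E
```

```text
cs [0.4999 0.3081 0.0435] side@z [0.501  0.3075 0.0425] top@z [0.4993 0.3082 0.0425]
chuck [ 0.5196 -0.0051  0.2008] side@z [ 0.5247 -0.011   0.1975] top@z [ 0.5175 -0.0054  0.1975]
ring [ 0.5197 -0.0066  0.1942] side@z [ 0.5182 -0.0038  0.196 ] top@z [ 0.5197 -0.0065  0.196 ]
mark [ 0.5342 -0.0258  0.1901] side@z [ 0.5369 -0.0243  0.192 ] top@z [ 0.5301 -0.0262  0.192 ]
block [ 0.5114  0.2475 -0.0016] side@z [0.5052 0.2578 0.015 ] top@z [0.5079 0.2434 0.015 ]
plane [ 0.4606 -0.3518  0.0056] side@z [ 0.4628 -0.3607  0.    ] top@z [ 0.4611 -0.3536  0.    ]
tape [ 0.3072 -0.302   0.0051] side@z [ 0.3112 -0.31    0.    ] top@z [ 0.3036 -0.3031  0.    ]
forst [0.518  0.1966 0.0219] side@z [0.5232 0.1906 0.014 ] top@z [0.5177 0.1979 0.014 ]
twist [0.5025 0.2508 0.0148] side@z [0.5092 0.2498 0.014 ] top@z [0.4965 0.2501 0.014 ]
side block 0.87 [193.1, 336.6]
side drill 0.71 [204.6, 220.8]
top block 0.59 [169.2, 174.5]
top drill 0.94 [272.5, 148.2]
```

View pics/ca.png

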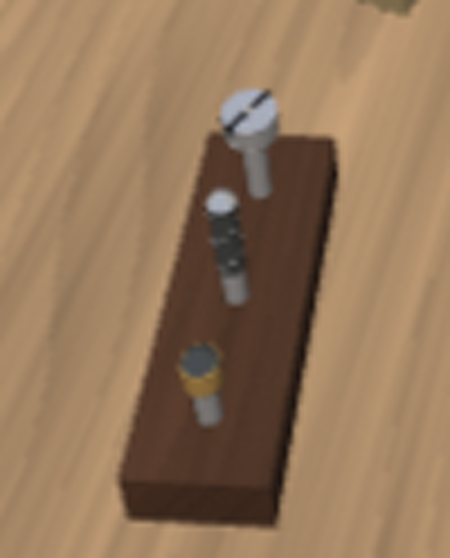

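View pics/cb.png

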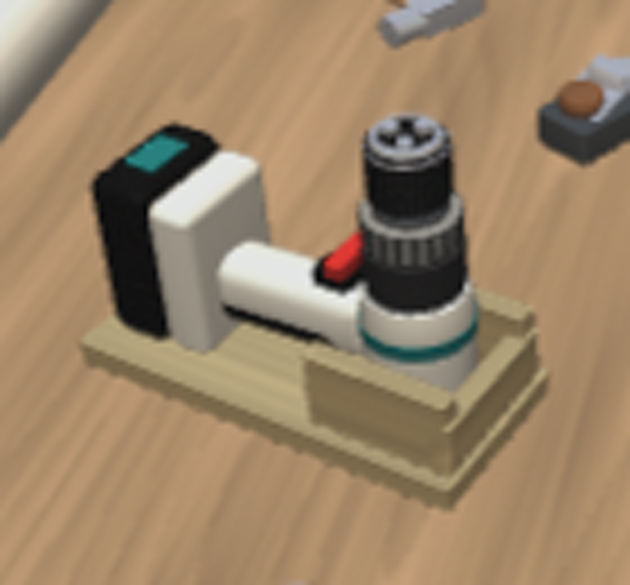

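View pics/cc.png

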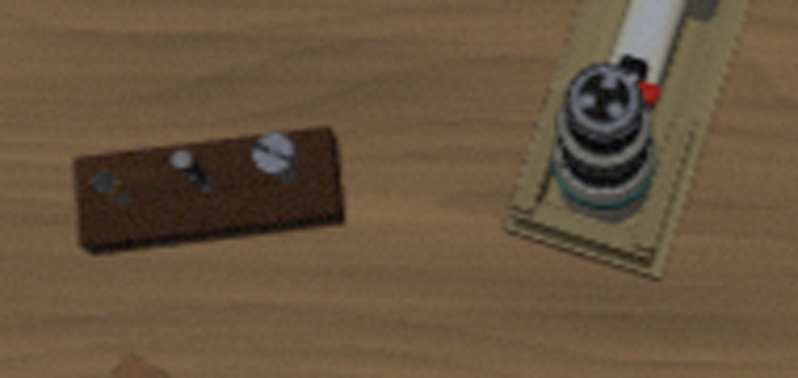

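Views agree: countersink is nearest to the side camera, at about (0.500, 0.308), upright; chuck axis at about (0.519, -0.006); block row is turned about 8° from world y. Moving above the bit for a wrist look.

```bash
python3 - <<'E'
import plant
print([x for x in dir(plant) if not x.startswith('_')])
print(getattr(plant,'tip_extent',None))
from h import *
s=get_state();print(s["time"])
from scipy.spatial.transform import Rotation as R
M=R.from_quat(s["tcp_rot"]).as_matrix();print(M.round(3))
# bring TCP to above cs with standoff 0.2
print((M.T@(np.array([0.500,0.308,0.20])-s["eef_pos"])*100).round(2))
E
```

```text
['Unreachable', 'get_state', 'place_of', 'read_camera', 'sign_off', 'tip_extent', 'trace']
0.017
2.1
[[-0.973  0.23   0.   ]
 [ 0.23   0.973  0.   ]
 [-0.     0.    -1.   ]]
[-41.59 -26.04   4.83]
```

```bash
python3 -m crank '[[-1,-3.8,-2.4,0,0,0,0],[-1,-3.8,-2.4,0,0,0,0],[-1,-3.8,-2.4,0,0,0,0],[-1,-3.8,-2.4,0,0,0,0],[-1,-3.8,-2.4,0,0,0,0]]' && python3 -m crank '[[-1,-3.8,-2.4,0,0,0,0],[-1,-3.8,-2.4,0,0,0,0],[-1,-3.8,-2.4,0,0,0,0],[-1,-3.8,-2.4,0,0,0,0],[-1,-3.8,-2.4,0,0,0,0]]' && python3 -m crank '[[-1,-3.6,-2.0,0,0,0,0],[-1,0,0,0,0,0,8.5],[-1,0,0,0,0,0,8.5],[-1,0,0,0,0,0,8.5],[-1,0,0,0,0,0,8.5]]' && python3 -m crank '[[-1,0,0,0,0,0,8.5],[-1,0,0,0,0,0,8.5],[-1,0,0,0,0,0,8.5],[-1,0,0,0,0,0,8.5],[-1,0,0,0,0,0,0]]' && python3 - <<'E'
from h import *
from scipy.spatial.transform import Rotation as R
np.set_printoptions(precision=4,suppress=True)
s=get_state();print(s["eef_pos"],s["qpos"],s["contact_force"],R.from_quat(s["tcp_rot"]).as_matrix().round(3))
r=read_camera("wrist");cv2.imwrite("pics/w1.png",r["color"][:,:,::-1])
for t,z in [("countersink_mid",.0425),("twist_bit",.014),("forstner_bit",.014),("block",0)]:
    for x in place_of(t,"wrist")[:2]: print(t,x["p"],x["location"],atz(r,x["location"],z))
print(proj(r,[.5,.308,.0425]))
E
```

```text
time: 2.6
eef_pos: [0.3133, 0.4952, 0.2486]
tcp_rot: [0.115, 0.993, 0.0, 0.0]
contact_force: [0.1, 0.0, 0.7]
opening: 0.998
time: 3.1
eef_pos: [0.4708, 0.3346, 0.2487]
tcp_rot: [0.116, 0.993, 0.0, 0.0]
contact_force: [0.6, 0.7, 0.5]
opening: 1.002
time: 3.6
eef_pos: [0.5003, 0.3081, 0.2484]
tcp_rot: [0.404, 0.915, 0.0, 0.0]
contact_force: [0.5, 0.7, -0.0]
opening: 1.001
time: 4.1
eef_pos: [0.5002, 0.3083, 0.2484]
tcp_rot: [0.651, 0.759, 0.0, 0.0]
contact_force: [-0.4, 0.3, -0.3]
opening: 0.998
[0.5002 0.3083 0.2484] [ 0.3798  0.0954  1.7971 -0.      1.2489  0.2274] [-0.4097  0.3096 -0.2602] [[-0.152  0.988  0.   ]
 [ 0.988  0.152  0.   ]
 [ 0.     0.    -1.   ]]
countersink_mid 0.57 [257.2, 171.6] [0.5035 0.3097 0.0425]
twist_bit 0.51 [253.9, 209.1] [0.5086 0.2478 0.014 ]
forstner_bit 0.82 [253.5, 241.3] [0.5158 0.1968 0.014 ]
block 0.61 [253.7, 203.1] [ 0.5077  0.2515 -0.    ]
[254.2672 172.4818]
```

View pics/w1.png

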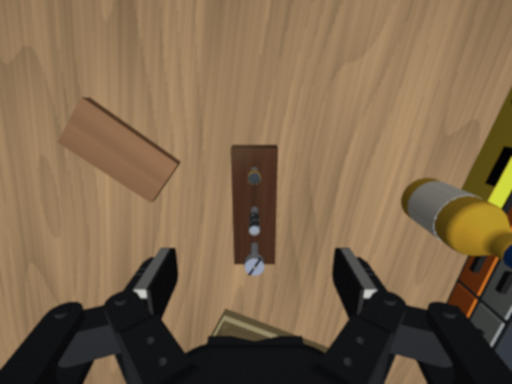

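Wrist view: block is vertical and centred at column 255, so the yaw is right; the countersink is at (254,177), twist (254,220), forstner (254,263). Zoom to refine the x offset.

```bash
python3 - <<'E'
from h import *
np.set_printoptions(precision=4,suppress=True)
r=read_camera("wrist");m=trace("countersink_mid","wrist")
for x in m[:2]: 
    ys,xs=np.nonzero(x["pixels"]);print(x["p"],x["location"],xs.min(),xs.max(),ys.min(),ys.max(),len(xs))
print([(x["p"],x["location"]) for x in place_of("countersink_mid","wrist")])
for z in (.03,.052,.065,.071): print(z,proj(r,[.5,.308,z]),proj(r,[.503,.309,z]))
for z,h in ((.03,1),):
    print([proj(r,[.5+a,.308+b,z]) for a,b in ((.03,0),(-.03,0))])
c=r["color"][130:280,205:305];cv2.imwrite("pics/w1z.png",cv2.resize(c[:,:,::-1],None,fx=4,fy=4,interpolation=cv2.INTER_CUBIC))
E
```

```text
0.7 [255.3, 174.8] 248 260 168 184 170
[(0.65, [254.9, 168.3])]
0.03 [254.306  170.1218] [256.7114 169.7243]
0.052 [254.2791 174.4085] [256.8353 173.9884]
0.065 [254.2615 177.204 ] [256.9161 176.7691]
0.071 [254.2529 178.5681] [256.9556 178.1261]
[array([277.0745, 173.5671]), array([231.3466, 166.6475])]
```

View pics/w1z.png

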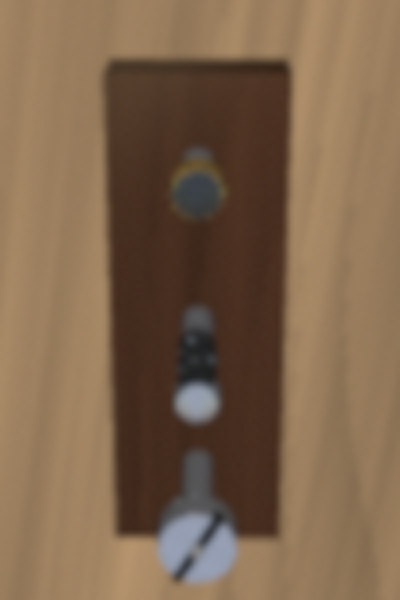

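```bash
python3 -m crank '[[-1,0,0,3.5,0,0,0],[-1,0,0,3.5,0,0,0],[-1,0,0,3.5,0,0,0],[-1,0,0,3.5,0,0,0],[-1,0,0,2.5,0,0,0]]' && python3 -m crank '[[-1,0,0,1.0,0,0,0],[-1,0,0,0.8,0,0,0],[-1,0,0,0,0,0,0],[0.4,0,0,0,0,0,0],[0.4,0,0,0,0,0,0]]' 30 && python3 -m crank '[[0.4,0,0,0,0,0,0],[0.4,0,0,0,0,0,0],[0.4,0,0,0,0,0,0]]' && python3 - <<'E'
from h import *
s=get_state();print(s["eef_pos"],s["opening"])
r=read_camera("wrist");cv2.imwrite("pics/w2.png",r["color"][:,:,::-1])
E
```

```text
time: 5.0
eef_pos: [0.499, 0.3078, 0.0807]
tcp_rot: [0.651, 0.759, -0.001, -0.001]
contact_force: [0.3, 0.9, 0.2]
opening: 1.001
time: 5.5
eef_pos: [0.5013, 0.3088, 0.0671]
tcp_rot: [0.651, 0.759, 0.001, 0.001]
contact_force: [0.7, -0.1, -0.5]
opening: 0.691
time: 5.8
eef_pos: [0.5004, 0.3084, 0.0658]
tcp_rot: [0.651, 0.759, 0.0, 0.0]
contact_force: [0.3, -0.3, 0.7]
opening: 0.3
[0.50036096 0.30840835 0.06575436] 0.29975495359188603
```

View pics/w2.png

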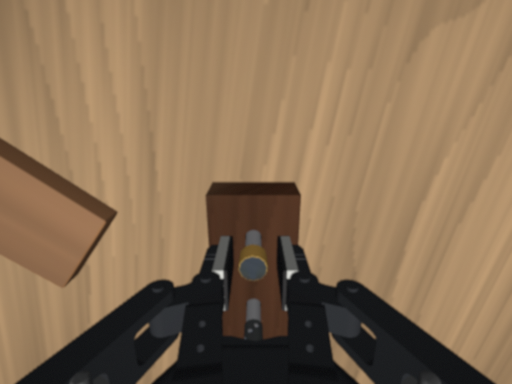

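Bit is centred between the pads (253,265). Close.

```bash
python3 -m crank '[[0.6,0,0,0,0,0,0],[0.7,0,0,0,0,0,0],[0.8,0,0,0,0,0,0],[1,0,0,0,0,0,0],[1,0,0,0,0,0,0]]' 35 && python3 -m crank '[[1,0,0,0,0,0,0],[1,0,0,-0.5,0,0,0],[1,0,0,-1,0,0,0],[1,0,0,-2,0,0,0],[1,0,0,-3,0,0,0]]' && python3 -m crank '[[1,0,0,-4,0,0,0],[1,0,0,-4,0,0,0],[1,0,0,-4,0,0,0],[1,0,0,-2,0,0,0],[1,0,0,0,0,0,0]]' && python3 - <<'E'
from h import *
s=get_state();print(s["eef_pos"],s["opening"],s["qpos"])
for n in ("wrist","side"):
    r=read_camera(n);cv2.imwrite(f"pics/{n}3.png",r["color"][:,:,::-1])
    print([(x["p"],x["location"]) for x in place_of("countersink_mid",n)])
    print(proj(r,s["eef_pos"]))
E
```

```text
time: 6.35
eef_pos: [0.5002, 0.3084, 0.0655]
tcp_rot: [0.651, 0.759, -0.0, -0.0]
contact_force: [-1.6, -1.4, 1.8]
opening: 0.161
time: 6.85
eef_pos: [0.4989, 0.3077, 0.1295]
tcp_rot: [0.651, 0.759, -0.002, -0.001]
contact_force: [-0.1, 0.0, -0.1]
opening: 0.165
time: 7.35
eef_pos: [0.502, 0.3091, 0.2759]
tcp_rot: [0.651, 0.759, 0.004, 0.002]
contact_force: [0.1, -0.4, -0.5]
opening: 0.17
[0.50197949 0.30908512 0.27591442] 0.16976882585557204 [ 3.79913098e-01  7.39074186e-02  1.76932408e+00 -3.39598077e-05
  1.28865672e+00  2.27631009e-01]
[(0.96, [254.3, 243.7])]
[254.10046424 266.24713879]
[(0.67, [168.8, 267.5])]
[164.70648734 254.27096733]
```

View pics/wrist3.png

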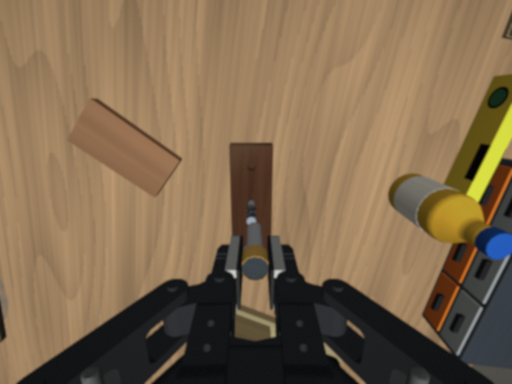

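View pics/side3.png

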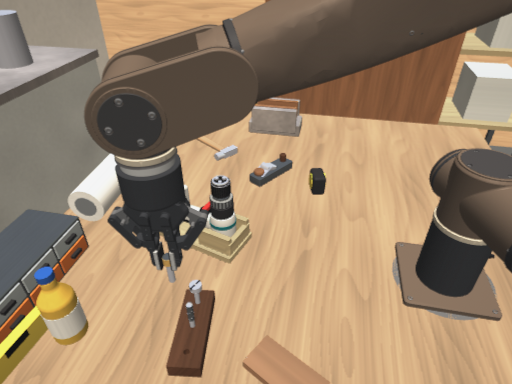

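```bash
python3 -m crank '[[1,-2,-0.2,-1.0,0,0,0],[1,-4,-0.3,-1,0,0,0],[1,-4.5,-0.3,0,0,0,0],[1,-4.5,-0.3,0,0,0,0],[1,-4.5,-0.3,0,0,0,0]]' && python3 -m crank '[[1,-4.5,-0.3,0,0,0,0],[1,-4.5,-0.3,0,0,0,0],[1,-4.5,-0.3,0,0,0,0],[1,-3.5,-0.3,0,0,0,0],[1,-1.8,-0.2,0,0,0,0]]' && python3 -m crank '[[1,0,0,0,0,0,0],[1,0,0,0,0,0,0],[1,0,0,0,0,0,0]]' && python3 - <<'E'
from h import *
np.set_printoptions(precision=4,suppress=True)
s=get_state();print(s["eef_pos"],s["opening"],s["qpos"])
r=read_camera("wrist");cv2.imwrite("pics/w4.png",r["color"][:,:,::-1])
for t,z in (("chuck_mouth",.1975),("nose_ring",.196),("sleeve_grip",.18),("sleeve_mark",.192),("countersink_mid",.2)):
    print(t,[(x["p"],x["location"],atz(r,x["location"],z)) for x in place_of(t,"wrist")[:2]])
print(proj(r,[.519,-.006,.1975]))
E
```

```text
time: 8.05
eef_pos: [0.5149, 0.1119, 0.2879]
tcp_rot: [0.651, 0.759, -0.001, -0.001]
contact_force: [0.2, 0.3, -0.1]
opening: 0.164
time: 8.55
eef_pos: [0.5296, -0.0771, 0.2877]
tcp_rot: [0.652, 0.758, -0.001, -0.002]
contact_force: [0.4, 0.8, -0.8]
opening: 0.17
time: 8.85
eef_pos: [0.5302, -0.0735, 0.2892]
tcp_rot: [0.651, 0.759, -0.0, -0.001]
contact_force: [0.3, 0.3, -1.2]
opening: 0.165
[ 0.5302 -0.0735  0.2892] 0.16494437836277057 [-0.3275 -0.0533  1.8734  0.0004  1.3237 -0.4807]
chuck_mouth [(0.78, [252.7, 125.9], array([ 0.5187, -0.0085,  0.1975]))]
nose_ring [(0.7, [254.9, 125.7], array([ 0.5204, -0.0082,  0.196 ]))]
sleeve_grip []
sleeve_mark []
countersink_mid [(0.87, [255.6, 244.1], array([ 0.5366, -0.1091,  0.2   ])), (0.21, [113.0, 263.7], array([ 0.4109, -0.149 ,  0.2   ]))]
[253.5603 122.7509]
```

View pics/w4.png

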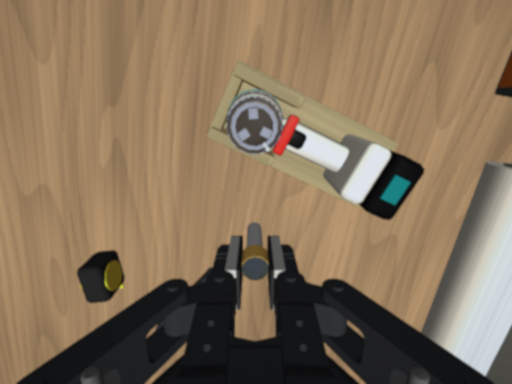

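```bash
python3 - <<'E'
from h import *
r=read_camera("wrist")
c=r["color"][75:175,205:305]
cv2.imwrite("pics/w4z.png",cv2.resize(c[:,:,::-1],None,fx=6,fy=6,interpolation=cv2.INTER_CUBIC))
c=r["color"][205:295,220:290]
cv2.imwrite("pics/w4b.png",cv2.resize(c[:,:,::-1],None,fx=6,fy=6,interpolation=cv2.INTER_CUBIC))
s=get_state()["eef_pos"]
for z in (-.051,-.013,0,.006): print(z,proj(r,s+[0,0,z]))
img=c
E
```

```text
-0.051 [254.23548955 225.63816721]
-0.013 [254.13003254 253.75458576]
0 [254.08204383 266.54909733]
0.006 [254.05706079 273.20994911]
```

View pics/w4z.png

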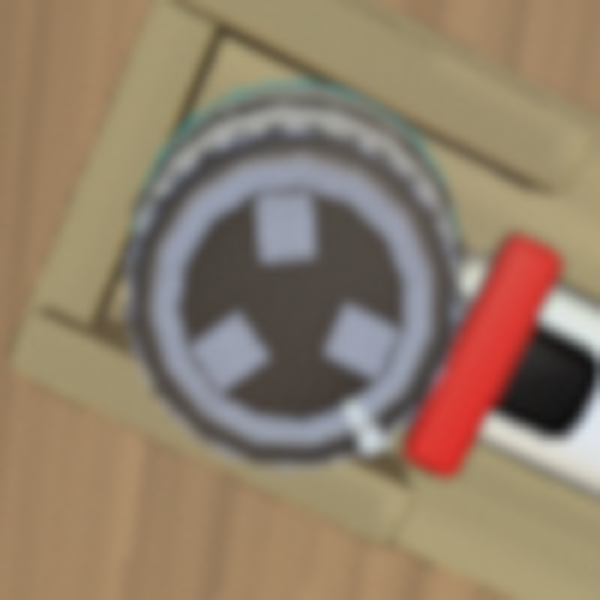

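View pics/w4b.png

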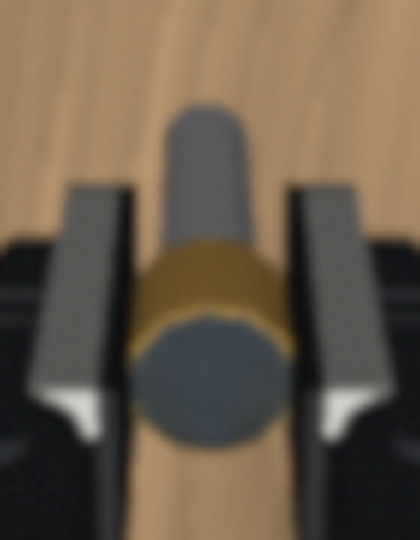

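```bash
python3 - <<'E'
from h import *
from scipy.spatial.transform import Rotation as R
r=read_camera("wrist");s=get_state()
C=atz(r,[253.8,125.2],.196);print("chuck",C)
M=R.from_quat(s["tcp_rot"]).as_matrix()
print(s["eef_pos"],(M.T@(np.array([.5195,-.0075,.258])-s["eef_pos"])*100).round(2))
# ring outline projected
p=[proj(r,[C[0]+.0195*np.cos(a),C[1]+.0195*np.sin(a),.196]) for a in np.linspace(0,2*np.pi,60)]
p=np.array(p);print(p.min(0),p.max(0),((np.array([205+153/6,75+157/6]),np.array([205+433/6,75+445/6]))))
E
```

```text
chuck [ 0.52011506 -0.00863585  0.196     ]
[ 0.53059603 -0.07408638  0.29045762] [ 6.75 -0.08  3.25]
[229.04372395  98.98076438] [278.55852947 149.92442659] (array([230.5       , 101.16666667]), array([277.16666667, 149.16666667]))
```

```bash
python3 -m crank '[[1,2,-0.05,0,0,0,0],[1,2.7,0,0,0,0,0],[1,2,0,1.0,0,0,0],[1,0,0,1.5,0,0,0],[1,0,0,0.7,0,0,0]]' && python3 -m crank '[[1,0,0,0,0,0,0],[1,0,0,0,0,0,0],[1,0,0,0,0,0,0]]' && python3 - <<'E'
from h import *
np.set_printoptions(precision=4,suppress=True)
s=get_state();print(s["eef_pos"],s["opening"],s["qpos"])
for n,(x0,x1,y0,y1),f in (("wrist",(190,320,190,320),4.5),("side",(180,260,140,220),7),("top",(230,300,110,180),7)):
    r=read_camera(n);c=r["color"][y0:y1,x0:x1]
    cv2.imwrite(f"pics/{n}5.png",cv2.resize(c[:,:,::-1],None,fx=f,fy=f,interpolation=cv2.INTER_CUBIC))
    for t in ("chuck_mouth","nose_ring","countersink_mid"): print(n,t,[(x["p"],x["location"]) for x in place_of(t,n)[:2]])
    print("exp shank end",proj(r,s["eef_pos"]-[0,0,.051]),"mouth",proj(r,[.5198,-.0078,.1975]))
E
```

```text
time: 9.75
eef_pos: [0.5192, -0.0081, 0.2565]
tcp_rot: [0.651, 0.759, -0.001, -0.001]
contact_force: [0.1, -0.7, -1.6]
opening: 0.169
time: 10.05
eef_pos: [0.5204, -0.0091, 0.2589]
tcp_rot: [0.652, 0.758, 0.0, 0.0]
contact_force: [0.3, 0.4, -0.5]
opening: 0.168
[ 0.5204 -0.0091  0.2589] 0.16825981242604124 [-0.2125 -0.0671  1.9421 -0.0001  1.2656 -0.3636]
wrist chuck_mouth [(0.65, [252.2, 217.4])]
wrist nose_ring [(0.69, [252.5, 218.3])]
wrist countersink_mid [(0.81, [256.4, 246.9])]
exp shank end [254.2087 225.3548] mouth [253.7319 217.7458]
side chuck_mouth [(0.82, [221.0, 178.8])]
side nose_ring [(0.9, [219.2, 177.3]), (0.22, [198.3, 304.1])]
side countersink_mid [(0.59, [219.7, 163.6])]
exp shank end [219.1333 174.5478] mouth [219.4866 178.7993]
top chuck_mouth []
top nose_ring []
top countersink_mid []
exp shank end [263.0936 150.2089] mouth [262.5465 151.868 ]
```

View pics/wrist5.png

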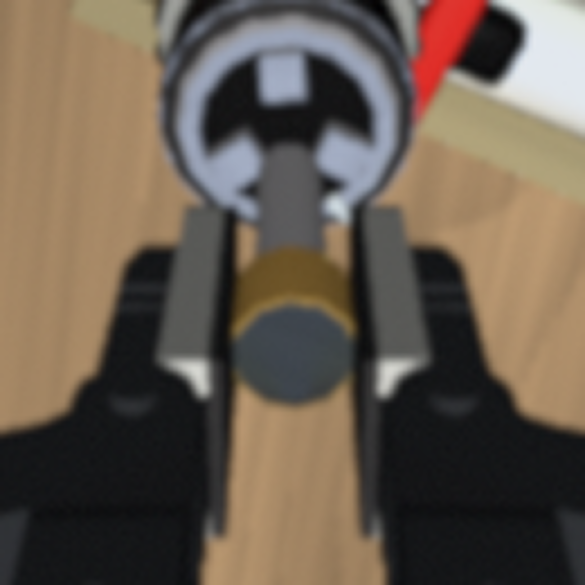

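View pics/side5.png

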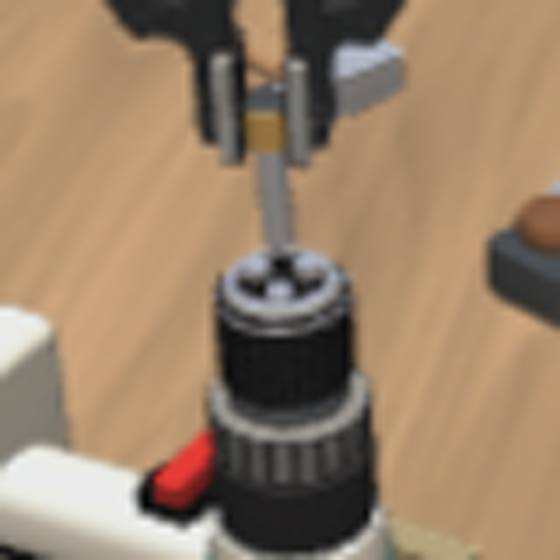

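```bash
cat > ov.py <<'E'
from h import *
import sys
def circ(img,r,c,rad,f,x0,y0,col):
    p=np.array([proj(r,[c[0]+rad*np.cos(a),c[1]+rad*np.sin(a),c[2]]) for a in np.linspace(0,2*np.pi,90)])
    p=((p+.5-[x0,y0])*f).astype(int);cv2.polylines(img,[p],True,col,1,cv2.LINE_AA)
def ov(name,x0,x1,y0,y1,f,circles,out):
    r=read_camera(name)
    img=np.ascontiguousarray(cv2.resize(r["color"][y0:y1,x0:x1,::-1],None,fx=f,fy=f,interpolation=cv2.INTER_CUBIC))
    for c,rad,col in circles: circ(img,r,c,rad,f,x0,y0,col)
    cv2.imwrite(out,img);return r
E
python3 - <<'E'
from ov import *
P=[get_state()["eef_pos"]]
for i in range(4): read_camera("wrist");P.append(get_state()["eef_pos"])
P=np.array(P);print(P.round(4));e=P.mean(0)
G=(0,255,0);Rd=(0,0,255)
ov("wrist",210,300,190,280,6.6,[((.5198,-.0078,.196),.0195,G),((e[0],e[1],e[2]-.051),.005,Rd),((e[0],e[1],e[2]),.008,Rd),((e[0],e[1],e[2]-.013),.008,(255,255,0))],"pics/w6.png")
ov("side",180,260,140,220,7,[((.5198,-.0078,.196),.0195,G),((e[0],e[1],e[2]-.051),.005,Rd),((e[0],e[1],e[2]),.008,Rd)],"pics/s6.png")
E
```

```text
[[ 0.5199 -0.0083  0.2583]
 [ 0.5199 -0.0083  0.2583]
 [ 0.5199 -0.0083  0.2583]
 [ 0.5199 -0.0083  0.2583]
 [ 0.5199 -0.0083  0.2583]]
```

View pics/w6.png

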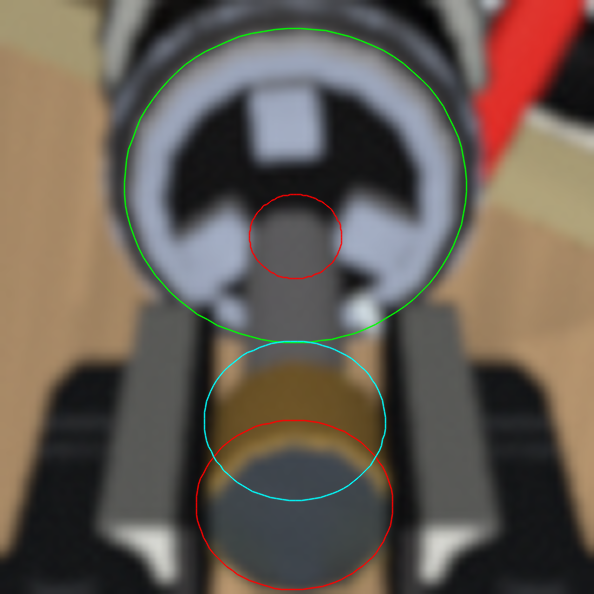

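View pics/s6.png

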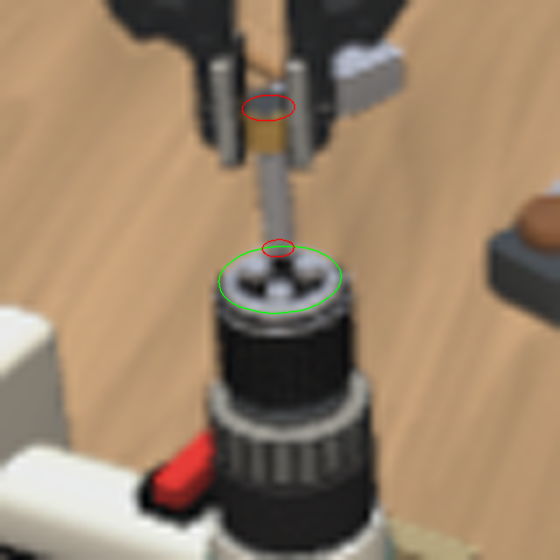

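Ring fits the predicted circle within 0.3 mm; the shank end sits about 1 mm too far in -y. Correct and lower to just inside the mouth.

```bash
python3 -m crank '[[1,0.1,0,0,0,0,0],[1,0,0,0.4,0,0,0],[1,0,0,0.4,0,0,0],[1,0,0,0.4,0,0,0],[1,0,0,0,0,0,0]]' && python3 -m crank '[[1,0,0,0.2,0,0,0],[1,0,0,0,0,0,0]]' && python3 - <<'E'
from ov import *
s=get_state();e=s["eef_pos"];print(e.round(4),s["contact_force"].round(2),s["wrist_torque"].round(3))
G=(0,255,0);Rd=(0,0,255)
ov("wrist",210,300,190,280,6.6,[((.5194,-.0075,.196),.0195,G),((e[0],e[1],e[2]-.051),.005,Rd)],"pics/w7.png")
ov("side",180,260,140,220,7,[((.5194,-.0075,.196),.0195,G)],"pics/s7.png")
E
```

```text
time: 11.45
eef_pos: [0.5192, -0.0073, 0.2451]
tcp_rot: [0.651, 0.759, -0.0, -0.001]
contact_force: [-0.9, 0.1, -0.4]
opening: 0.17
time: 11.65
eef_pos: [0.5197, -0.0073, 0.2441]
tcp_rot: [0.651, 0.759, -0.0, -0.0]
contact_force: [-0.1, -0.8, -1.3]
opening: 0.166
[ 0.5197 -0.0073  0.2441] [-0.07 -0.85 -1.26] [-0.034  0.019  0.002]
```

View pics/w7.png

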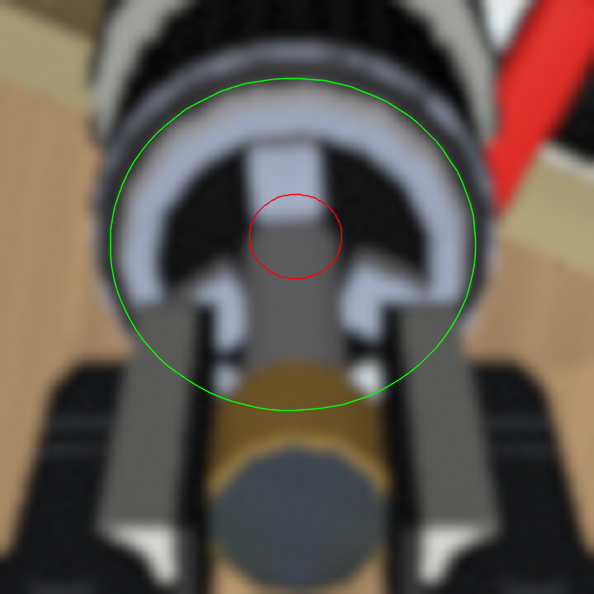

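View pics/s7.png

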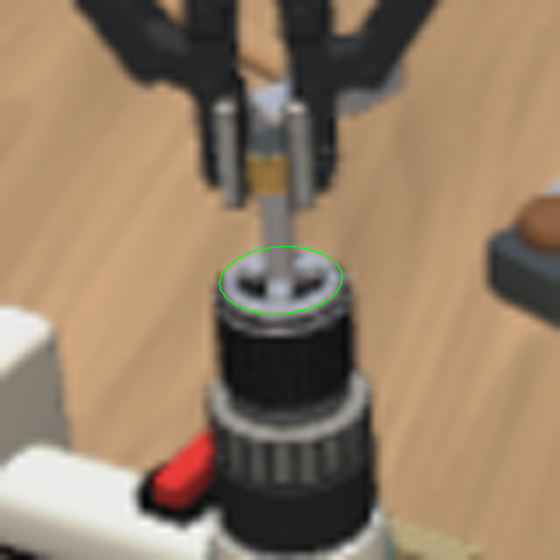

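No contact so far, shank is inside the mouth between the jaws. Feed down slowly.

```bash
python3 -m crank '[[1,0,0.03,0.2,0,0,0],[1,0,0,0.3,0,0,0],[1,0,0,0.3,0,0,0],[1,0,0,0.3,0,0,0],[1,0,0,0,0,0,0]]' && python3 -m crank '[[1,0,0,0.3,0,0,0],[1,0,0,0.3,0,0,0],[1,0,0,0.2,0,0,0],[1,0,0,0,0,0,0]]' && python3 - <<'E'
from h import *
s=get_state();print(s["contact_force"].round(2),s["wrist_torque"].round(3))
E
```

```text
time: 12.25
eef_pos: [0.5197, -0.0072, 0.2325]
tcp_rot: [0.651, 0.759, -0.0, -0.001]
contact_force: [-0.1, -0.1, -0.7]
opening: 0.169
time: 12.65
eef_pos: [0.5198, -0.0073, 0.2248]
tcp_rot: [0.651, 0.759, -0.0, -0.0]
contact_force: [-0.3, -0.6, -1.0]
opening: 0.163
[-0.25 -0.6  -0.98] [ 0.022 -0.013 -0.03 ]
```

Free all the way; about 5 mm to go.

```bash
python3 -m crank '[[1,0,0,0.15,0,0,0],[1,0,0,0.15,0,0,0],[1,0,0,0,0,0,0]]' && python3 -m crank '[[1,0,0,0.1,0,0,0],[1,0,0,0,0,0,0]]' && python3 -m crank '[[1,0,0,0.1,0,0,0],[1,0,0,0,0,0,0]]'
```

```text
time: 12.95
eef_pos: [0.5199, -0.0073, 0.2221]
tcp_rot: [0.651, 0.759, -0.0, -0.0]
contact_force: [-0.0, 0.9, -0.8]
opening: 0.168
time: 13.15
eef_pos: [0.52, -0.0073, 0.2212]
tcp_rot: [0.651, 0.759, -0.0, -0.0]
contact_force: [-0.6, 0.1, -0.1]
opening: 0.169
time: 13.35
eef_pos: [0.52, -0.0073, 0.2202]
tcp_rot: [0.651, 0.759, -0.0, -0.0]
contact_force: [-1.0, -0.1, -1.2]
opening: 0.169
```

```bash
python3 -m crank '[[1,0,0,0.08,0,0,0],[1,0,0,0,0,0,0]]' && python3 -m crank '[[1,0,0,0.08,0,0,0],[1,0,0,0,0,0,0]]'
```

```text
time: 13.55
eef_pos: [0.5201, -0.0073, 0.2195]
tcp_rot: [0.651, 0.759, 0.0, 0.0]
contact_force: [-0.4, -0.5, -1.3]
opening: 0.164
time: 13.75
eef_pos: [0.5203, -0.0074, 0.2194]
tcp_rot: [0.651, 0.759, 0.0, 0.0]
contact_force: [0.3, -1.4, 1.7]
opening: 0.166
```

```bash
python3 -m crank '[[1,0,0,0.06,0,0,0],[1,0,0,0,0,0,0]]' && python3 - <<'E'
from ov import *
G=(0,255,0)
s=get_state();print(s["contact_force"],s["qpos"])
ov("side",180,260,140,220,7,[((.5197,-.0075,.206),.008,G),((.5197,-.0075,.219),.008,G)],"pics/s8.png")
ov("wrist",190,320,190,320,4.5,[],"pics/w8.png")
E
```

```text
time: 13.95
eef_pos: [0.5205, -0.0075, 0.2193]
tcp_rot: [0.651, 0.759, 0.0, 0.001]
contact_force: [-1.5, 0.2, 4.9]
opening: 0.167
[-1.52087872  0.20353581  4.85083877] [-2.09327121e-01 -3.08634804e-02  1.98161279e+00 -2.89985219e-04
  1.18960505e+00 -3.61467920e-01]
```

View pics/s8.png

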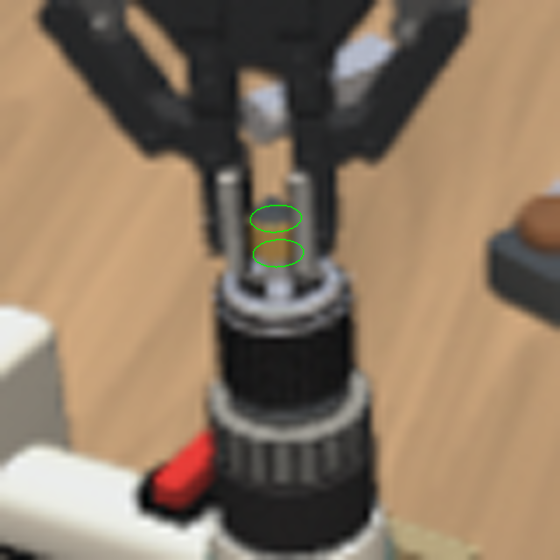

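View pics/w8.png

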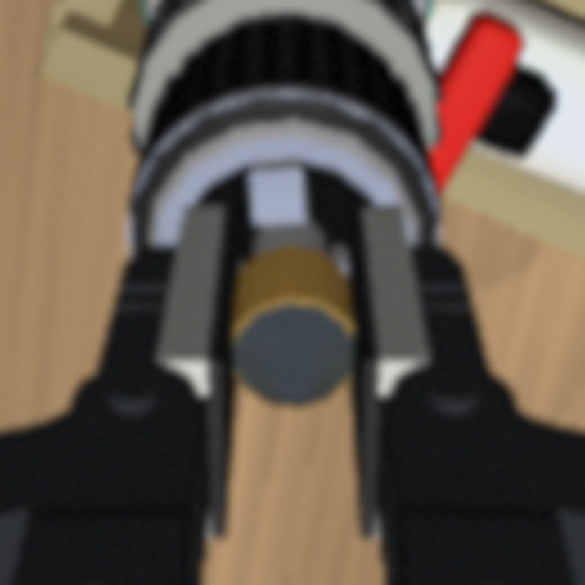

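Bit seated: floor force 5 N at the expected height, collar matches the seated position in the side view. Release and rise, turning counter-clockwise to give room for the sleeve turn.

```bash
python3 -m crank '[[0.6,0,0,-0.05,0,0,0],[0.3,0,0,0,0,0,0],[-0.2,0,0,0,0,0,0],[-1,0,0,0,0,0,0],[-1,0,0,0,0,0,0]]' && python3 -m crank '[[-1,0,0,-0.5,0,0,0],[-1,0,0,-2,0,0,0],[-1,0,0,-3,0,0,0],[-1,0,0,-2,0,0,0],[-1,0,0,0,0,0,-8]]' && python3 -m crank '[[-1,0,0,0,0,0,-8.5],[-1,0,0,0,0,0,-8.5],[-1,0,0,0,0,0,-8.5],[-1,0,0,0,0,0,-8.5],[-1,0,0,0,0,0,-8.5]]' && python3 -m crank '[[-1,0,0,0,0,0,-8.5],[-1,0,0,0,0,0,-8.5],[-1,0,0,0,0,0,0],[-1,0,0,0,0,0,0]]' && python3 - <<'E'
from ov import *
G=(0,255,0)
s=get_state();e=s["eef_pos"];print(e,s["qpos"])
r=ov("side",180,260,140,220,7,[((.5197,-.0075,.206),.008,G),((.5197,-.0075,.219),.008,G)],"pics/s9.png")
r=ov("wrist",0,512,0,384,1.5,[],"pics/w9.png")
print("tcp axis at .18/.2",proj(r,[e[0],e[1],.196]),proj(r,[.5197,-.0075,.196]))
for t,z in (("chuck_mouth",.1975),("nose_ring",.196),("sleeve_mark",.192),("countersink_mid",.1965)):
    print(t,[(x["p"],x["location"],atz(r,x["location"],z)) for x in place_of(t,"wrist")[:2]])
E
```

```text
time: 14.55
eef_pos: [0.5199, -0.0073, 0.2183]
tcp_rot: [0.651, 0.759, -0.0, -0.0]
contact_force: [0.2, -0.3, 0.4]
opening: 0.841
time: 15.05
eef_pos: [0.5218, -0.0076, 0.2984]
tcp_rot: [0.595, 0.803, 0.002, 0.004]
contact_force: [0.7, 0.0, 0.8]
opening: 1.0
time: 15.55
eef_pos: [0.5201, -0.0073, 0.2941]
tcp_rot: [0.262, 0.965, 0.0, 0.0]
contact_force: [-0.4, 0.3, 0.1]
opening: 1.004
time: 15.95
eef_pos: [0.5201, -0.0073, 0.2939]
tcp_rot: [0.122, 0.993, -0.0, 0.0]
contact_force: [-0.7, -0.2, 0.1]
opening: 0.998
[ 0.52010825 -0.00732625  0.29391254] [-2.09297953e-01 -9.32972636e-02  1.90240047e+00 -7.99063815e-06
  1.33208877e+00 -1.53641076e+00]
tcp axis at .18/.2 [253.52906372 201.47243325] [253.2238319  201.09308211]
chuck_mouth [(0.93, [252.6, 202.6], array([ 0.52039126, -0.00822721,  0.1975    ]))]
nose_ring [(0.85, [251.8, 201.5], array([ 0.5197678 , -0.00880327,  0.196     ]))]
sleeve_mark [(0.77, [238.1, 217.8], array([ 0.53353859, -0.02517169,  0.192     ]))]
countersink_mid [(0.74, [253.5, 200.0], array([ 0.5185931 , -0.00697294,  0.1965    ]))]
```

View pics/s9.png

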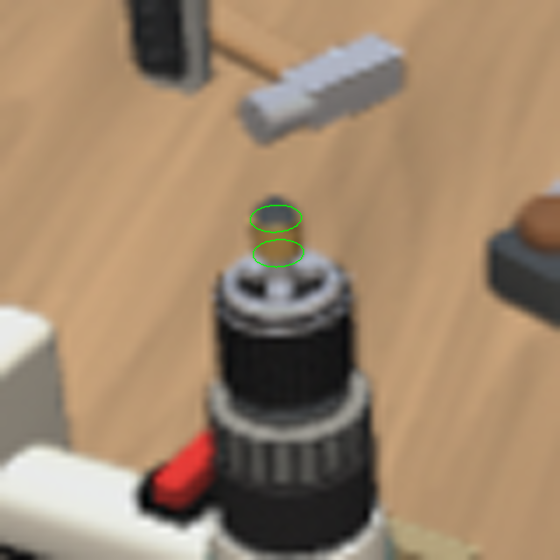

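View pics/w9.png

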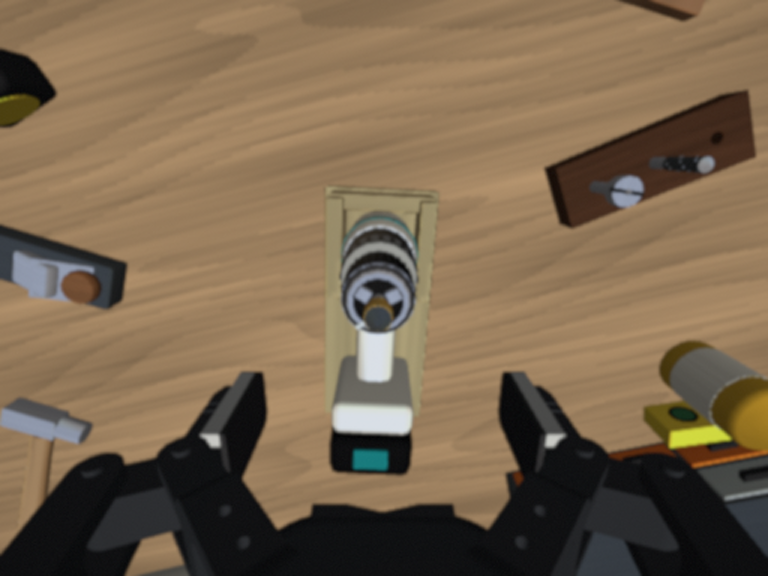

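Bit stands seated and free, other bits untouched. Mark at (238,218) of the wrist image. Descend over the sleeve.

```bash
python3 -m crank '[[-1,0,0,2,0,0,0],[-1,0,0,3,0,0,0],[-1,0,0,3,0,0,0],[-1,0,0,2,0,0,0],[-1,0,0,1,0,0,0]]' && python3 -m crank '[[-1,0,0,0.5,0,0,0],[-1,0,0,0,0,0,0],[-0.3,0,0,0,0,0,0],[-0.2,0,0,0,0,0,0],[-0.2,0,0,0,0,0,0]]' 30 && python3 - <<'E'
from ov import *
s=get_state();print(s["eef_pos"],s["contact_force"],s["wrist_torque"],s["opening"])
ov("wrist",150,360,160,320,3.5,[],"pics/w10.png")
ov("side",160,280,120,220,6,[],"pics/s10.png")
E
```

```text
time: 16.75
eef_pos: [0.5188, -0.007, 0.1812]
tcp_rot: [0.12, 0.993, 0.0, -0.002]
contact_force: [0.1, 1.0, 0.2]
opening: 0.997
time: 17.25
eef_pos: [0.5206, -0.0074, 0.1796]
tcp_rot: [0.12, 0.993, -0.0, 0.001]
contact_force: [-0.4, -0.8, -1.0]
opening: 0.602
[ 0.52059191 -0.00739116  0.17964915] [-0.3563464  -0.82333556 -0.97159779] [ 0.0155111  -0.09709853  0.02124379] 0.6017322919816824
```

View pics/w10.png

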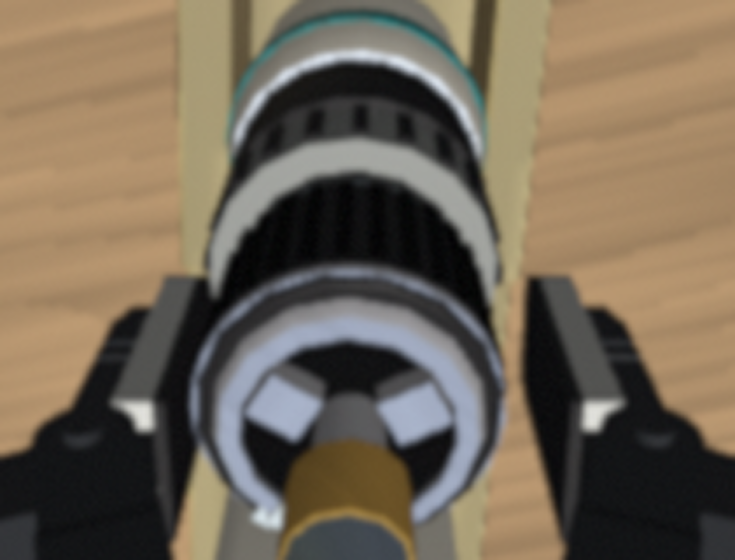

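View pics/s10.png

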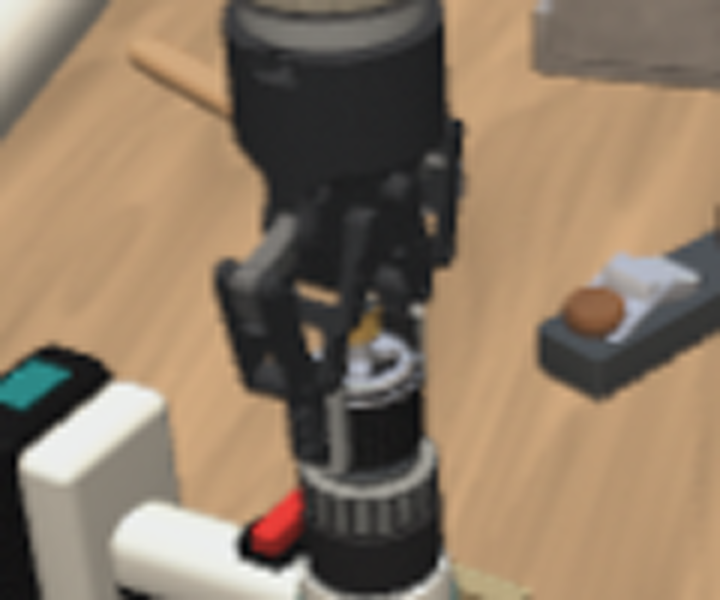

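```bash
python3 - <<'E'
from ov import *
from scipy.spatial.transform import Rotation as R
s=get_state();e=s["eef_pos"];print(e,R.from_quat(s["tcp_rot"]).as_matrix().round(3)[:,1])
r=ov("wrist",150,360,160,320,3.5,[((.5197,-.0075,.192),.022,(0,255,0)),((.5197,-.0075,.196),.0195,(0,255,0)),((.5197,-.0100,.192),.022,(0,0,255)),((.5197,-.0100,.196),.0195,(0,0,255))],"pics/w11.png")
E
```

```text
[ 0.52033556 -0.0073487   0.1792281 ] [0.238 0.971 0.   ]
```

View pics/w11.png

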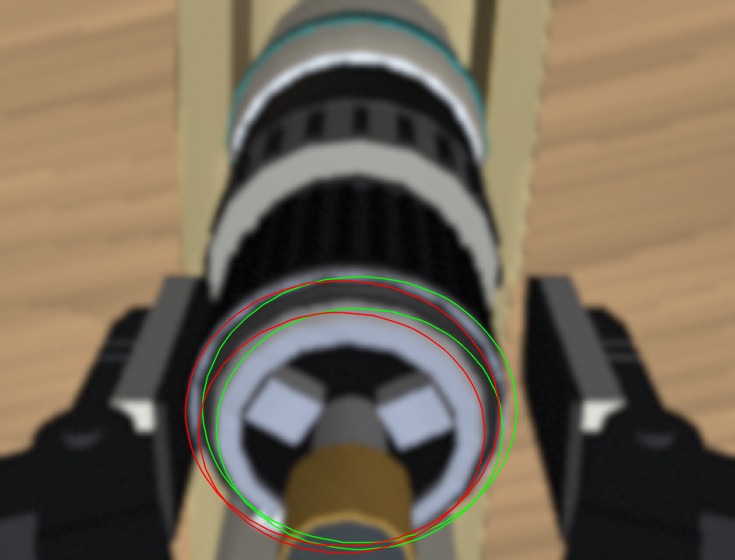

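Sleeve centre sits about 2.5 mm toward −tool y from the jaw centre (sleeve 192–502, pads 208/527); shift before gripping.

```bash
python3 -m crank '[[-0.2,0,-0.23,0.05,0,0,0],[-0.2,0,0,0,0,0,0],[-0.15,0,0,0,0,0,0],[-0.1,0,0,0,0,0,0],[-0.05,0,0,0,0,0,0]]' 25 && python3 - <<'E'
from ov import *
s=get_state();print(s["eef_pos"],s["contact_force"],s["wrist_torque"],s["opening"])
r=ov("wrist",150,360,160,320,3.5,[],"pics/w12.png")
E
```

```text
time: 17.9
eef_pos: [0.5195, -0.0097, 0.1781]
tcp_rot: [0.12, 0.993, -0.0, -0.0]
contact_force: [-0.9, -0.7, -1.1]
opening: 0.526
[ 0.51945613 -0.00966798  0.17810745] [-0.93430976 -0.6657188  -1.0927472 ] [-0.05784718  0.00490871 -0.00376908] 0.5261793667161833
```

View pics/w12.png

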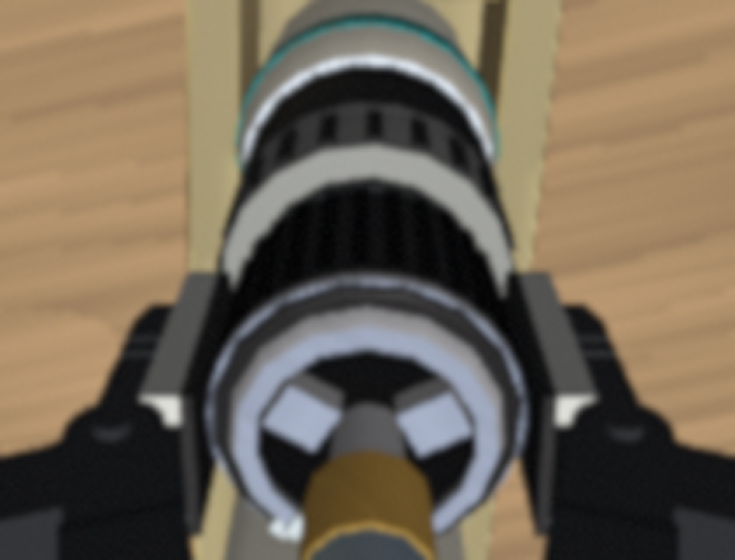

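Now centred (both at column 367 of the crop). Close.

```bash
python3 -m crank '[[0.05,0,0,0,0,0,0],[0.1,0,0,0,0,0,0],[0.2,0,0,0,0,0,0],[0.5,0,0,0,0,0,0],[1,0,0,0,0,0,0]]' 40 && python3 -m crank '[[1,0,0,0,0,0,0],[1,0,0,0,0,0,0]]' && python3 - <<'E'
from h import *
s=get_state();print(s["contact_force"],s["wrist_torque"],s["opening"],s["qpos"][5])
E
```

```text
time: 18.45
eef_pos: [0.5194, -0.01, 0.1784]
tcp_rot: [0.12, 0.993, -0.001, -0.0]
contact_force: [-3.0, -4.1, 4.7]
opening: 0.499
time: 18.65
eef_pos: [0.5194, -0.01, 0.1784]
tcp_rot: [0.12, 0.993, -0.001, -0.0]
contact_force: [-3.6, -3.7, 4.6]
opening: 0.499
[-3.55859203 -3.7315426   4.56177273] [-0.74597746  0.51727141  0.03278102] 0.49940758681850744 -1.544033381616302
```

```bash
cat > st.py <<'E'
from plant import *
import numpy as np
s=get_state();f=s["contact_force"]
print("q6 %.1f deg  Tz %.3f  F %s op %.3f t %.2f"%(np.degrees(s["qpos"][5]),s["wrist_torque"][2],f.round(1),s["opening"],s["time"]))
E
python3 -m crank '[[1,0,0,0,0,0,4]]' >/dev/null; python3 st.py
python3 -m crank '[[1,0,0,0,0,0,4]]' >/dev/null; python3 st.py
python3 -m crank '[[1,0,0,0,0,0,4]]' >/dev/null; python3 st.py
python3 -m crank '[[1,0,0,0,0,0,4]]' >/dev/null; python3 st.py
python3 -m crank '[[1,0,0,0,0,0,0]]' >/dev/null; python3 st.py
```

```text
q6 -84.4 deg  Tz 0.184  F [-3.3 -3.1  2.9] op 0.504 t 18.75
q6 -80.4 deg  Tz 0.145  F [-3.4 -2.6  3. ] op 0.505 t 18.85
q6 -76.3 deg  Tz 0.207  F [-2.7 -3.   4.6] op 0.504 t 18.95
q6 -72.3 deg  Tz 0.199  F [-2.3 -3.1  3.9] op 0.501 t 19.05
q6 -72.5 deg  Tz 0.108  F [-3.  -3.4  4.1] op 0.502 t 19.15
```

```bash

python3 -m crank '[[1,0,0,0,0,0,3]]' >/dev/null; python3 st.py
python3 -m crank '[[1,0,0,0,0,0,3]]' >/dev/null; python3 st.py
python3 -m crank '[[1,0,0,0,0,0,3]]' >/dev/null; python3 st.py
python3 -m crank '[[1,0,0,0,0,0,3]]' >/dev/null; python3 st.py
python3 -m crank '[[1,0,0,0,0,0,3]]' >/dev/null; python3 st.py
python3 -m crank '[[1,0,0,0,0,0,0]]' >/dev/null; python3 st.py
python3 - <<'E'
from ov import *
ov("wrist",150,360,160,320,3.5,[],"pics/w13.png")
E
```

```text
q6 -69.5 deg  Tz 0.165  F [-2.5 -3.8  4.2] op 0.507 t 19.25
q6 -66.5 deg  Tz 0.220  F [-3.5 -3.7  4.3] op 0.502 t 19.35
q6 -63.5 deg  Tz 0.209  F [-2.4 -3.3  4.1] op 0.499 t 19.45
q6 -60.5 deg  Tz 0.286  F [-2.4 -2.7  2.6] op 0.498 t 19.55
q6 -57.5 deg  Tz 0.304  F [-1.4 -3.5  3.6] op 0.503 t 19.65
q6 -57.6 deg  Tz 0.165  F [-3.  -4.1  3.7] op 0.502 t 19.75
```

View pics/w13.png

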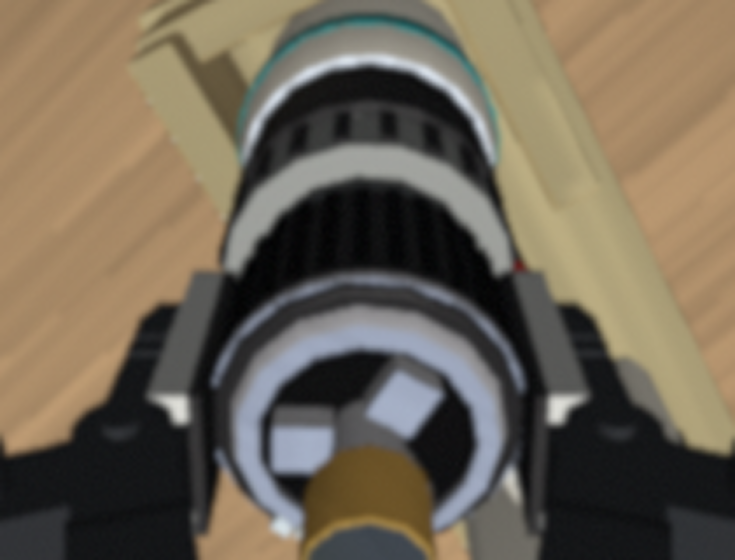

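Sleeve mark stays with the fingers at (282,527); jaws are moving in on the shank. Continue.

```bash

python3 -m crank '[[1,0,0,0,0,0,3]]' >/dev/null; python3 st.py
python3 -m crank '[[1,0,0,0,0,0,3]]' >/dev/null; python3 st.py
python3 -m crank '[[1,0,0,0,0,0,3]]' >/dev/null; python3 st.py
python3 -m crank '[[1,0,0,0,0,0,3]]' >/dev/null; python3 st.py
python3 -m crank '[[1,0,0,0,0,0,0]]' >/dev/null; python3 st.py
python3 - <<'E'
from ov import *
ov("wrist",150,360,160,320,3.5,[],"pics/w14.png")
E
```

```text
q6 -54.6 deg  Tz 0.400  F [-1.5 -3.3  4.7] op 0.505 t 19.90
q6 -51.5 deg  Tz 0.397  F [-2.1 -4.   4.6] op 0.500 t 20.00
q6 -48.5 deg  Tz 0.057  F [-2.1 -4.4  3.8] op 0.503 t 20.10
q6 -45.5 deg  Tz 0.054  F [-2.6 -3.8  4.3] op 0.501 t 20.20
q6 -45.5 deg  Tz -0.004  F [-3.8 -3.6  4.4] op 0.499 t 20.30
```

View pics/w14.png

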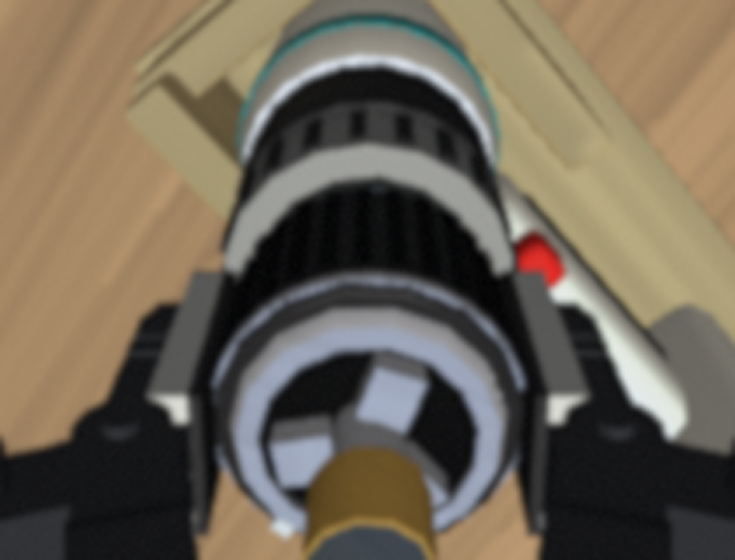

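First click passed near q6 ≈ -50°. Continue for the second.

```bash

for i in 1; do :; done
python3 -m crank '[[1,0,0,0,0,0,3]]' >/dev/null; python3 st.py
python3 -m crank '[[1,0,0,0,0,0,3]]' >/dev/null; python3 st.py
python3 -m crank '[[1,0,0,0,0,0,3]]' >/dev/null; python3 st.py
python3 -m crank '[[1,0,0,0,0,0,3]]' >/dev/null; python3 st.py
python3 -m crank '[[1,0,0,0,0,0,2]]' >/dev/null; python3 st.py
python3 -m crank '[[1,0,0,0,0,0,2]]' >/dev/null; python3 st.py
python3 -m crank '[[1,0,0,0,0,0,2]]' >/dev/null; python3 st.py
python3 -m crank '[[1,0,0,0,0,0,2]]' >/dev/null; python3 st.py
python3 -m crank '[[1,0,0,0,0,0,0]]' >/dev/null; python3 st.py
```

```text
q6 -42.5 deg  Tz 0.055  F [-2.8 -3.2  5.1] op 0.502 t 20.45
q6 -39.5 deg  Tz 0.093  F [-1.3 -3.9  4.3] op 0.506 t 20.55
q6 -36.5 deg  Tz 0.237  F [-1.9 -3.4  3.9] op 0.504 t 20.65
q6 -33.5 deg  Tz 0.318  F [-1.6 -3.4  3.2] op 0.501 t 20.75
q6 -31.5 deg  Tz 0.337  F [-0.3 -2.6  4.1] op 0.502 t 20.85
q6 -29.6 deg  Tz 0.387  F [ 0.  -4.   3.5] op 0.504 t 20.95
q6 -27.6 deg  Tz 0.134  F [-0.5 -2.   3.3] op 0.500 t 21.05
q6 -25.5 deg  Tz 0.060  F [-2.7 -4.2  4.3] op 0.501 t 21.15
q6 -25.5 deg  Tz -0.039  F [-2.8 -4.5  5. ] op 0.501 t 21.25
```

```bash

python3 -m crank '[[1,0,0,0,0,0,3]]' >/dev/null; python3 st.py
python3 -m crank '[[1,0,0,0,0,0,3]]' >/dev/null; python3 st.py
python3 -m crank '[[1,0,0,0,0,0,3]]' >/dev/null; python3 st.py
python3 -m crank '[[1,0,0,0,0,0,3]]' >/dev/null; python3 st.py
python3 -m crank '[[1,0,0,0,0,0,3]]' >/dev/null; python3 st.py
python3 -m crank '[[1,0,0,0,0,0,2]]' >/dev/null; python3 st.py
python3 -m crank '[[1,0,0,0,0,0,2]]' >/dev/null; python3 st.py
python3 -m crank '[[1,0,0,0,0,0,2]]' >/dev/null; python3 st.py
python3 -m crank '[[1,0,0,0,0,0,2]]' >/dev/null; python3 st.py
python3 -m crank '[[1,0,0,0,0,0,0]]' >/dev/null; python3 st.py
```

```text
q6 -22.5 deg  Tz -0.010  F [-2.6 -3.8  5.6] op 0.499 t 21.35
q6 -19.5 deg  Tz 0.068  F [-2.7 -4.3  3.4] op 0.500 t 21.45
q6 -16.5 deg  Tz 0.146  F [-1.1 -3.6  3.6] op 0.505 t 21.55
q6 -13.5 deg  Tz 0.261  F [-0.5 -3.7  3.9] op 0.499 t 21.65
q6 -10.5 deg  Tz 0.324  F [-1.  -3.6  4.5] op 0.506 t 21.75
q6 -8.6 deg  Tz 0.365  F [-0.2 -4.3  3.1] op 0.507 t 21.85
q6 -6.6 deg  Tz 0.377  F [ 0.5 -3.9  3.3] op 0.504 t 21.95
q6 -4.5 deg  Tz 0.109  F [-1.5 -2.9  4.5] op 0.507 t 22.05
q6 -2.5 deg  Tz 0.020  F [-1.9 -4.2  5. ] op 0.504 t 22.15
q6 -2.6 deg  Tz -0.013  F [-2.1 -4.7  4. ] op 0.502 t 22.25
```

Third click passed at about -5.5°. Ease into the notch and let go.

```bash

python3 -m crank '[[1,0,0,0,0,0,3]]' >/dev/null; python3 st.py
python3 -m crank '[[1,0,0,0,0,0,2]]' >/dev/null; python3 st.py
python3 -m crank '[[1,0,0,0,0,0,0]]' >/dev/null; python3 st.py
python3 -m crank '[[0.1,0,0,0,0,0,0],[-0.2,0,0,0,0,0,0],[-0.6,0,0,0,0,0,0],[-1,0,0,0,0,0,0],[-1,0,0,0,0,0,0]]'; python3 st.py
python3 -m crank '[[-1,0,0,-1,0,0,0],[-1,0,0,-3,0,0,0],[-1,0,0,-4,0,0,0],[-1,0,0,-4,0,0,0],[-1,0,0,-1,0,0,0]]'
python3 -m crank '[[-1,2,0,-2,0,0,0],[-1,4,0,0,0,0,0],[-1,0,0,0,0,0,0],[-1,0,0,0,0,0,0]]'
python3 - <<'E'
from ov import *
s=get_state();print(s["eef_pos"],s["opening"])
r=ov("wrist",0,512,0,384,1.5,[],"pics/w15.png")
for t,z in (("nose_ring",.196),("sleeve_mark",.192),("chuck_mouth",.1975)):
    print(t,[(x["p"],x["location"],atz(r,x["location"],z)) for x in place_of(t,"wrist")[:2]])
p=proj(r,[.5195,-.0095,.196]).astype(int);print(p)
x0,y0=max(p[0]-45,0),max(p[1]-45,0)
c=r["color"][y0:y0+90,x0:x0+90];cv2.imwrite("pics/w15z.png",cv2.resize(c[:,:,::-1],None,fx=6.5,fy=6.5,interpolation=cv2.INTER_CUBIC))
ov("side",160,280,120,220,6,[],"pics/s15.png")
E
```

```text
q6 0.5 deg  Tz 0.031  F [-0.9 -4.6  4.5] op 0.500 t 22.35
q6 2.5 deg  Tz -0.005  F [-2.9 -4.7  4.3] op 0.503 t 22.45
q6 2.4 deg  Tz -0.041  F [-2.1 -3.4  5.2] op 0.503 t 22.55
time: 23.05
eef_pos: [0.5194, -0.009, 0.1777]
tcp_rot: [0.792, 0.61, 0.0, -0.0]
contact_force: [-0.2, -0.4, -0.1]
opening: 0.999
q6 2.5 deg  Tz 0.043  F [-0.2 -0.4 -0.1] op 0.999 t 23.05
time: 23.55
eef_pos: [0.5217, -0.0098, 0.315]
tcp_rot: [0.792, 0.61, 0.004, 0.004]
contact_force: [-0.3, 0.2, 0.3]
opening: 0.998
time: 23.95
eef_pos: [0.5345, 0.0491, 0.3276]
tcp_rot: [0.792, 0.611, -0.0, -0.0]
contact_force: [-0.7, 0.8, -0.8]
opening: 1.002
[0.53454008 0.04906568 0.32758294] 1.0022931192253326
nose_ring [(0.62, [254.8, 243.3], array([ 0.51943364, -0.00801368,  0.196     ]))]
sleeve_mark [(0.73, [246.0, 256.9], array([ 0.50522959, -0.02400983,  0.192     ]))]
chuck_mouth [(0.63, [253.5, 244.5], array([ 0.51795052, -0.0082464 ,  0.1975    ]))]
[255 244]
```

View pics/w15.png

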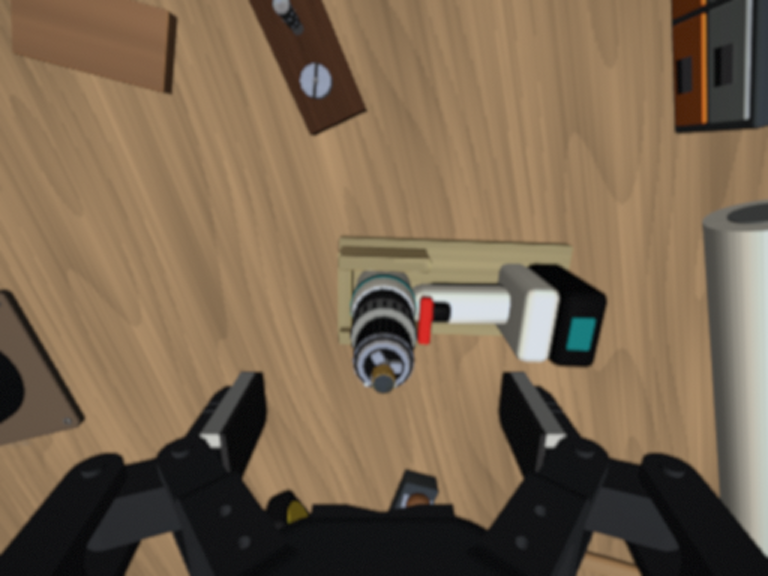

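View pics/w15z.png

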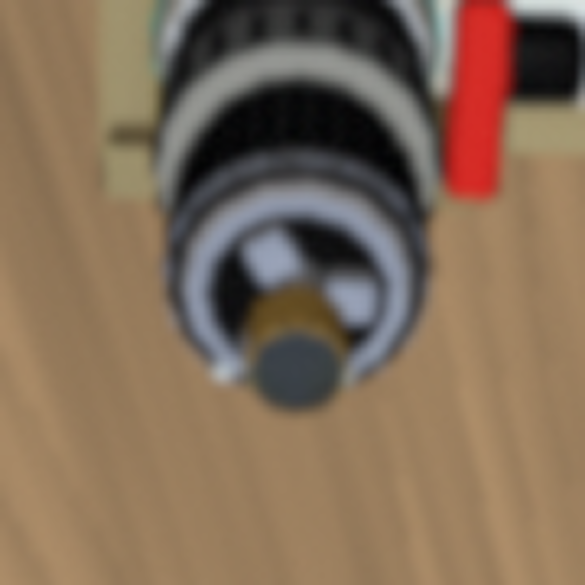

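View pics/s15.png

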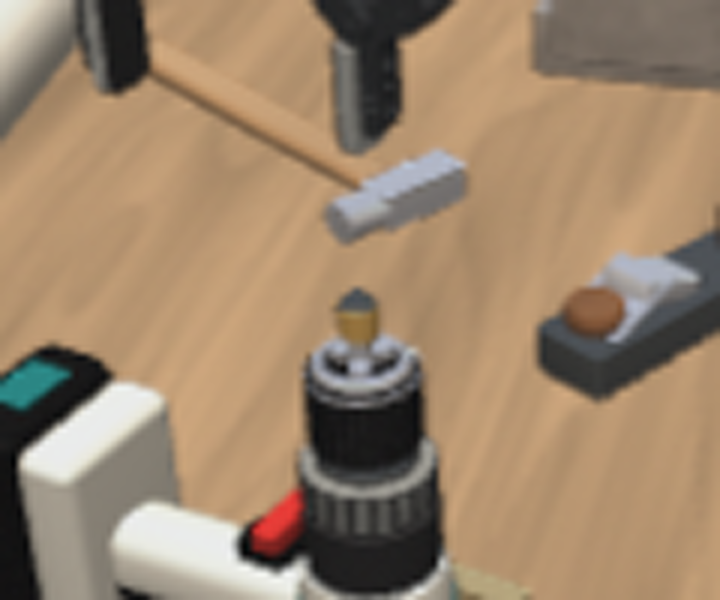

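Wrist view: chuck at (255,244), sleeve mark at about (245,257); ring mark is partly behind the bit. Shift for a less oblique view.

```bash

python3 -m crank '[[-1,-3,0,0,0,0,0],[-1,-4,0,0,0,0,0],[-1,-4,0,0,0,0,0],[-1,-3,0,1,0,0,0],[-1,0,0,0,0,0,0]]'
python3 -m crank '[[-1,0,0,0,0,0,0],[-1,0,0,0,0,0,0]]'
python3 - <<'E'
from ov import *
r=read_camera("wrist")
for t,z in (("nose_ring",.196),("sleeve_mark",.192),("chuck_mouth",.1975)):
    print(t,[(x["p"],x["location"],atz(r,x["location"],z)) for x in place_of(t,"wrist")[:2]])
p=proj(r,[.5195,-.009,.196]).astype(int);print(p)
x0,y0=max(p[0]-35,0),max(p[1]-35,0)
c=r["color"][y0:y0+70,x0:x0+70];cv2.imwrite("pics/w16z.png",cv2.resize(c[:,:,::-1],None,fx=8.5,fy=8.5,interpolation=cv2.INTER_CUBIC))
T=read_camera("top");c=T["color"][115:195,225:315];cv2.imwrite("pics/t16.png",cv2.resize(c[:,:,::-1],None,fx=7,fy=7,interpolation=cv2.INTER_CUBIC))
cv2.imwrite("pics/w16.png",r["color"][:,:,::-1])
# rectified view at z=.194 plane, 1 px = .1mm, x right y up
c0=np.array([.5195,-.009]);h=.03;src=np.float32([proj(r,[c0[0]+a,c0[1]+b,.194]) for a,b in((-h,h),(h,h),(h,-h),(-h,-h))])
H=cv2.getPerspectiveTransform(src,np.float32([[0,0],[600,0],[600,600],[0,600]]));cv2.imwrite("pics/rect16.png",cv2.warpPerspective(r["color"][:,:,::-1],H,(600,600),flags=cv2.INTER_CUBIC))
E
```

```text
time: 24.7
eef_pos: [0.4977, -0.09, 0.3167]
tcp_rot: [0.794, 0.608, -0.001, -0.001]
contact_force: [-0.1, 0.6, 1.0]
opening: 1.002
time: 24.9
eef_pos: [0.4993, -0.0865, 0.3184]
tcp_rot: [0.792, 0.61, 0.0, 0.0]
contact_force: [0.6, -0.4, 0.3]
opening: 1.008
nose_ring [(0.82, [255.8, 101.5], array([ 0.52152101, -0.0055077 ,  0.196     ])), (0.38, [268.1, 291.1], array([ 0.48466659, -0.19920446,  0.196     ]))]
sleeve_mark [(0.8, [242.1, 123.0], array([ 0.50497391, -0.02008082,  0.192     ]))]
chuck_mouth [(0.85, [254.6, 107.9], array([ 0.5191822 , -0.01031411,  0.1975    ]))]
[254 106]
```

View pics/w16z.png

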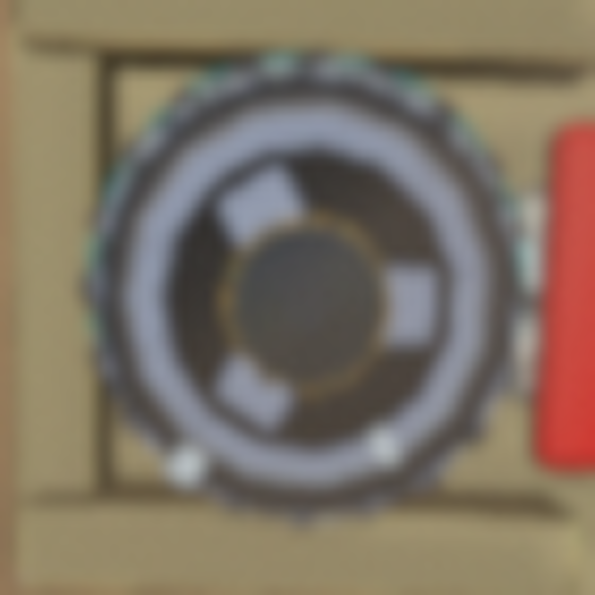

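View pics/rect16.png

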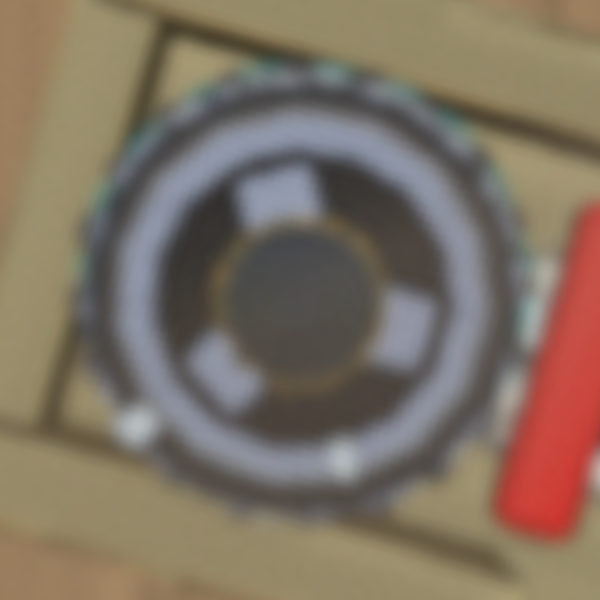

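View pics/w16.png

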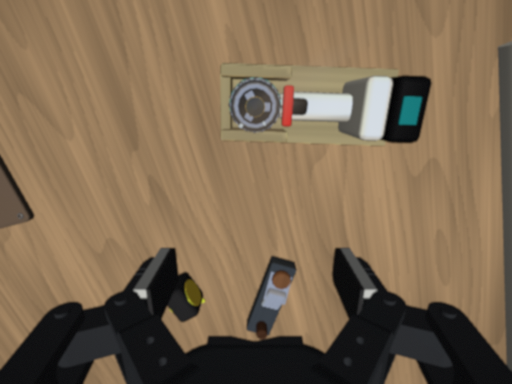

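Ring mark at (385,446) and sleeve mark at (187,467) of the crop around centre (307,294): 62–66° apart clockwise, i.e. three clicks (67.5°; two would be 45°, four 90°). The bit is centred in the jaws. One last check of seating and the other things.

```bash
python3 - <<'E'
from ov import *
G=(0,255,0)
r=ov("side",150,350,140,280,4,[((.5195,-.009,.206),.008,G),((.5195,-.009,.219),.008,G),((.5195,-.009,.196),.0195,(0,0,255))],"pics/s17.png")
T=read_camera("top")
for t in ("twist_bit","forstner_bit","block_plane","tape_measure"):
    print(t,[(x["p"],x["location"]) for x in place_of(t,"side")[:1]],[(x["p"],x["location"]) for x in place_of(t,"top")[:1]])
E
```

```text
twist_bit [(0.55, [194.5, 331.1])] [(0.56, [166.3, 174.0])]
forstner_bit [(0.64, [197.2, 303.2])] [(0.57, [188.5, 172.0])]
block_plane [(0.6, [271.3, 177.0])] [(0.75, [384.1, 199.0])]
tape_measure [(0.65, [316.1, 190.0])] [(0.72, [367.7, 251.6])]
```

View pics/s17.png

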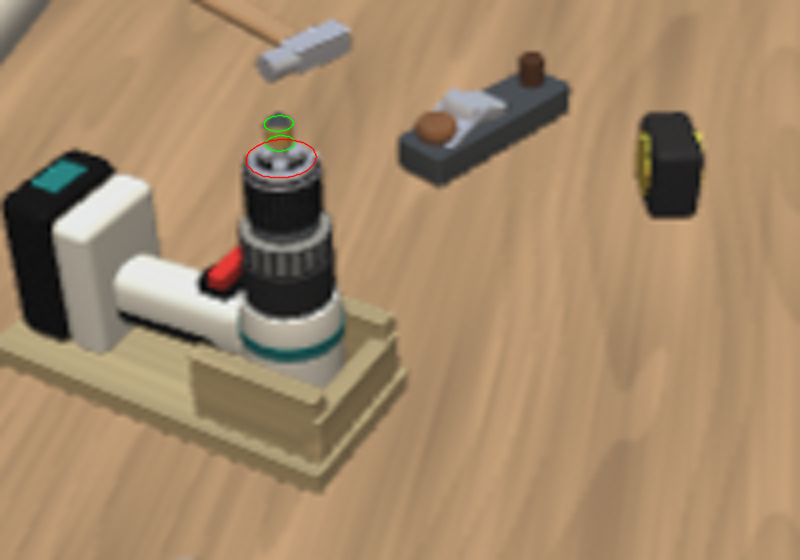

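The collar matches its seated height, and nothing else has moved. Handing in.

```bash
python3 -c "
from plant import *
print(get_state()['time']);print(sign_off())"
```

```text
25.65
the job is handed in; nothing more can be done
None
```

The countersink is in the chuck, the sleeve has been given three clicks, and I handed the job in at about 25.7 s. No verdict was reported.

- **Insertion:** The shank went down without touching the jaws. It met the bore floor with about 5 N at the expected seated height, and then I let go of it.
- **Clicks:** The torque on the sleeve rose and fell three times, at last-joint angles of about -50°, -28° and -5.5°. That matches 22.5° per click. I eased it into the third notch, released it and moved clear.
- **Last checks:**
  - The sleeve mark is 62–66° clockwise of the ring mark, against 67.5° expected for three clicks.
  - The bit is centred in the jaws with its collar at seated height.
  - The twist bit, forstner bit, plane and tape measure show no movement beyond detection noise.
- **Disagreement:** The wrist camera put the chuck axis about 2 mm further toward -y than my estimate from the fixed cameras. I re-centred the jaws on the sleeve before gripping it, and the side force stayed at about 5 N or less.

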